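# Put the whetstone away and take up the honing steel

### The arm

A 6-joint arm with a two-finger parallel gripper is mounted at the origin on the work surface. World frame = base frame: x ahead of the robot, y to its left, z up, the work surface at z = 0. Lengths are in m, angles in rad, forces in N, time in s.
With the tool pointing down it reaches from about 0.35 to 0.975 m from the base axis. Payload 4.9 kg.
Tool frame: the origin (TCP) lies midway between the tips of the shut fingers; the grasp point (between the pads) lies 19 mm behind it (ctrl.tcp_to_grasp is the distance from the TCP to the grasp point, in m); z points along the fingers, y is the line along which they close (so a half turn about z gives the same grasp; the last joint's range is limited). The gripper opens to 85 mm and grips with 20 to 120 N. Pads are 22 mm wide; open, the fingers measure 114 mm over their backs; the gripper's body (76 mm by 85 mm) begins 54 mm behind the grasp point. The pads swing forward as they close: fully open they stand 13 mm farther back than shut.
Start: joints at [1.117, 0.053, 1.613, -0, 1.476, -0.119], TCP at [0.205, 0.59, 0.231] pointing down, gripper open.
Joint ranges: [-3.01, 3.01], [-1.01, 2.22], [0.06, 2.58], [-1.02, 4.17], [0.09, 2.62], [-3.14, 3.14]. Speed limits (rad/s): [2.57, 2.57, 3.14, 3.14, 3.14, 3.14].

### API

Orientations are given as a rotation vector (axis times angle).
In Python, from station import ctrl gives the robot as it stands.
- The arm moves only by the tool jog_arm, called after "Emit:" by a JSON object that holds its "fn" and its "kwargs". Schema: {"type":"object","properties":{"segments":{"type":"array","items":{"type":"array","items":{"type":"array","items":{"type":"number"},"minItems":7,"maxItems":7},"minItems":1,"maxItems":20},"minItems":1,"maxItems":1},"squeeze":{"type":"number"},"only":{"type":"string"},"quiet":{"type":"boolean"},"lines":{"type":"string"}},"required":["segments"],"additionalProperties":false}. segments is a list that holds a single list of rows (three levels of brackets), with 1 to 20 rows, each of 7 numbers: the finger opening in m, then dx, dy, dz in normalised numbers (1 is 80 cm), then a rotation vector rx, ry, rz in a scale on which 1.0 is 2 rad; each row is the pose to reach, as a shift and turn from the pose commanded when the call began, along the tool's axes at that moment; what a row does not reach only later rows make up. A row lasts 1/12 s, in which the tool goes at most 0.0417 m and 0.125 rad, less where a joint would pass 70% of its speed; a pose out of reach is approached as far as the arm can. The fingers move at their own pace and stop on an object; squeeze is the grip in N (left out, the last holds). Time passes only in rows, so rows that do not move let the fingers close. The tool returns the time, the measured TCP pose, the force, the opening and the grip force at its end. only (a regular expression) keeps the lines of the reply that match it, lines (a string "A,B") keeps lines A to B, and quiet returns only ok. Shift and turn numbers lie between -1 and 1, and a call with a number outside is refused. Input that does not fit is refused with a message, and nothing moves.
- ctrl.get_obs(): the state, without advancing time (a new reading comes with each control period).
- ctrl.get_image(name): name is "side" or "top" or "wrist"; returns the picture (420x560x3 uint8, red, green, blue); there is no depth.
- ctrl.camera_params(name): a dict with "fx", "fy", "cx", "cy" (pixels), "T" (4x4, takes a point from camera to world coordinates); the wrist camera has in their place "tool_from_camera" (4x4, takes a point from camera to tool coordinates, whose origin is the TCP and whose axes are the flange's). Camera axes: x right, y down, z forward; pixel columns grow to the right and rows downward; lengths in m; the calibration is good to about 2 mm. A picture is of the moment at which its call begins: read the wrist's pose just before it. camera_params takes no time and is no camera call.
- ctrl.finish_job(): hands the job in; it is judged then, once.
The state is a dict: "t": time; "q": joint angles; "dq": joint speeds; "effort": joint torques, N m; "tool_pos": TCP position; "tool_rot": TCP orientation; "contact_force": force on the tool from outside, world axes, zero at the start; "wrist_torque": the same for the moment, N m; "opening": finger opening in m; "grip_force": force on a finger pad.
Only numpy, scipy, OpenCV 4.12 (cv2) and the standard library are available. Lean on these libraries where they do the work, as an engineer would, in place of code of your own. Each camera call takes 0.05 s, during which the arm holds its last target. There are 200 camera calls.

### The job

The knives have been stoned and are to be finished on the steel: lay the whetstone in the open drawer, let go of it and slide the drawer fully shut. Then draw the honing steel out of the slanted green rack, leaving the knives in their slots and knocking over neither the jar nor the drinking glass, and turn it level. Finish while still holding it in the gripper, level, still and touching nothing else, with its whole length more than 20 cm above the worktop.

Things in the scene. Friction and masses are not known exactly. Their poses are not given: they have to be found in the camera images.
- whetstone: Two-layer grey whetstone, a plain block 40 mm (its x) by 110 mm (its y) by 20 mm high, about 0.2 kg, lying flat on the worktop. Origin: centre of its underside; z up.
- unit: Low white drawer unit, fixed, 260 mm deep (x) by 240 wide (y) by 95 high. Origin: centre of its underside; z up. Its front faces its own -x. Its top board begins 15 mm behind the front (x = -115 mm) and covers what is not drawn out.
- unit_drawer0 (a joint): The unit's one drawer: how far it is open, in m. 0 is fully shut (a stop), it starts 0.10 to 0.13 open and opens towards the unit's -x. It slides with light friction (1 to 2 N) and stays where it is left.
- drawer_floor (a point): Centre of the drawer's inner floor (moves with the drawer, axes as the unit's), 22 mm above the worktop. Inside, the drawer reaches 107 mm each way in x and 99 mm each way in y; side walls 6 mm thick, their tops 51 mm above this floor. The front panel, 15 mm thick and 220 mm or more wide, has its outer face at x = -129 mm and its top 60 mm above this floor.
- unit_drawer0_handle (a point): Middle of the drawer's steel bar handle (moves with the drawer): a level bar 120 mm long along y, about 10 mm thick, 35 mm out from the front panel, 57 mm above the worktop.
- rack: Green slanted rack, fixed, 190 mm wide (y). Origin: centre of the underside of its 210 x 190 mm foot; z up. Three equal slots 62 mm apart along y run down and towards its +x at 45 degrees; mouths at x = -60 mm, 145 mm up, on a face square to the slots. Slot: 14 mm wide (y), 26 mm high across the slant, 165 mm long. The honing steel and two knives stand in them in any order, handles out.
- honing_steel: Honing steel, 0.18 to 0.29 kg, the one with the thick square black handle, guard plate and end ring. x axis along the rod from handle to tip (in the rack 45 degrees below level), y level. Origin: where the rod leaves the guard, on the rod's lower side; centre line at z = 7 mm. Rod x = 0 to 150 mm, 10 wide (y), 14 high; guard -8 to 0, 40 x 36; handle -118 to -8, 28 wide (y), 28 high; ring to -147.
- steel_handle (a point): On the steel's centre line, in the handle, 32 mm above the guard: a good place to grip, across the 28 mm width; it balances near the guard. The rod comes free once drawn 150 mm straight along the slot. Axes as the steel's.
- steel_tip (a point): Centre of the far end of the steel's rod (x = 150 mm).
- knife_a: Knife in the rack, to stay there: slim black handle 14 mm wide, 23 mm high, 115 mm long with rivets and no ring. Origin where its blade leaves the bolster, x down the slot.
- knife_b: Knife like the other, handle 105 mm long.
- jar: Glass jar with a red lid, 72 mm across, 120 mm high, standing on the worktop; not to be knocked over. Origin: centre of its underside, z up.
- tumbler: Drinking glass, 62 mm across, 95 mm high, standing on the worktop; not to be knocked over. Origin: centre of its underside, z up.

How it is judged:
By the outcome, as a careful person would: the job done as asked, in the order asked, and still so for the second after the job is handed in, while the arm keeps its last pose, push and grip.
It also fails if it takes over 59 s, if anything falls off the work surface, if the arm or the gripper's body presses on something with over 40 N, if the wrist force passes 120 N, or if a joint passes its speed limit or range.

## Working session

There is one attempt and no reset: what is moved stays moved. The work goes in short steps, Python scripts to look and compute and a tool call to move; the robot and the scene stay as the last step left them, time stands still between calls to the robot, and variables do not carry over. Pictures are saved under pics/ and viewed, at most 10 in all, crops included, and the job is handed in when it is done.

```bash
ls; mkdir -p pics
```

Run:
```python
from station import ctrl
import cv2
for n in ("top","side","wrist"):
    cv2.imwrite(f"pics/{n}0.png",ctrl.get_image(n)[:,:,::-1])
    p=ctrl.camera_params(n); print(n,{k:(v.round(4).tolist() if hasattr(v,'round') and k[0] in'Tt' else v) for k,v in p.items()})
o=ctrl.get_obs();print(o)
```

```text
pics
station.py
top {'fx': 488.1441946665213, 'fy': 488.1441946665213, 'cx': 271.7167677143776, 'cy': 205.70784467298805, 'T': [[-0.0377, -0.9728, 0.2284, 0.389], [-0.9993, 0.0359, -0.0121, 0.007], [0.0035, -0.2287, -0.9735, 1.1091], [0.0, 0.0, 0.0, 1.0]]}
side {'fx': 448.7920921458519, 'fy': 448.7920921458519, 'cx': 286.61540470257586, 'cy': 209.26903888700355, 'T': [[-0.9655, -0.1533, 0.2106, 0.3729], [-0.2603, 0.5331, -0.805, 0.8583], [0.0112, -0.8321, -0.5546, 0.7024], [0.0, 0.0, 0.0, 1.0]]}
wrist {'fx': 367.29995740503745, 'fy': 367.29995740503745, 'cx': 278.1360037664212, 'cy': 208.32248947568664, 'tool_from_camera': [[-0.0004, -0.9467, -0.322, 0.0836], [1.0, -0.0002, -0.0005, 0.0009], [0.0004, -0.322, 0.9467, -0.1437], [0.0, 0.0, 0.0, 1.0]]}
{'t': 0.15, 'q': array([ 1.11702061e+00,  5.32184904e-02,  1.61396628e+00, -2.54671134e-05,
        1.47600532e+00, -1.19024260e-01]), 'dq': array([-0.00082452, -0.00036158, -0.00306865,  0.00165393, -0.00107315,
        0.0014839 ]), 'effort': array([ 5.72680601e-04, -3.94243813e+01, -3.70721698e+01, -1.01706380e-04,
        4.76304311e-03,  3.37655663e-07]), 'tool_pos': array([0.20514136, 0.58986291, 0.23034456]), 'tool_rot': array([-5.23299613e-01, -3.09726873e+00,  2.41796826e-03]), 'contact_force': array([ 0.27116856,  0.09621667, -0.13441115]), 'wrist_torque': array([-0.00098185, -0.02800296, -0.03617228]), 'grip_force': 0.0, 'opening': 0.08530560938651387}
```

View pics/top0.png

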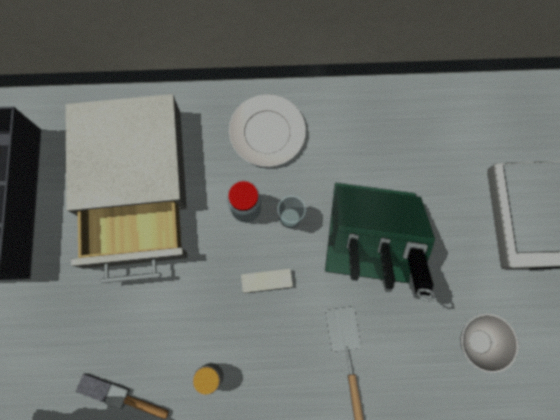

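View pics/side0.png

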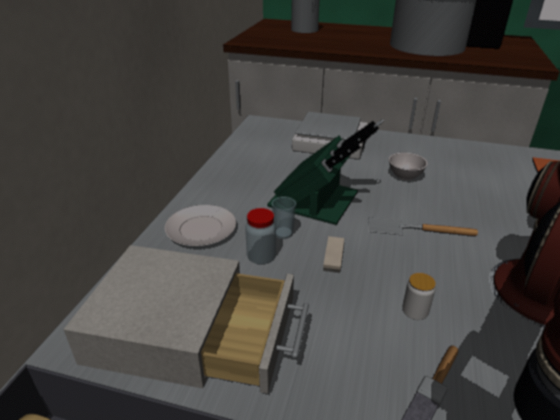

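Run:
```python
import cv2,numpy as np
im=cv2.imread("pics/top0.png")
def crop(im,x0,y0,w,h,s,n):
    c=cv2.resize(im[y0:y0+h,x0:x0+w],None,fx=s,fy=s,interpolation=cv2.INTER_CUBIC)
    c=np.clip(255*(c/255.)**0.6,0,255).astype('uint8')
    for i in range(0,w,20): cv2.line(c,(i*s,0),(i*s,6),(0,0,255),1);cv2.putText(c,str(x0+i),(i*s,16),0,.35,(0,0,255))
    for i in range(0,h,20): cv2.line(c,(0,i*s),(6,i*s),(0,0,255),1);cv2.putText(c,str(y0+i),(8,i*s+4),0,.35,(0,0,255))
    cv2.imwrite(n,c)
crop(im,60,170,250,130,3,"pics/c1.png")
crop(im,310,170,150,150,4,"pics/c2.png")
```

```text
(no output)
```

View pics/c1.png

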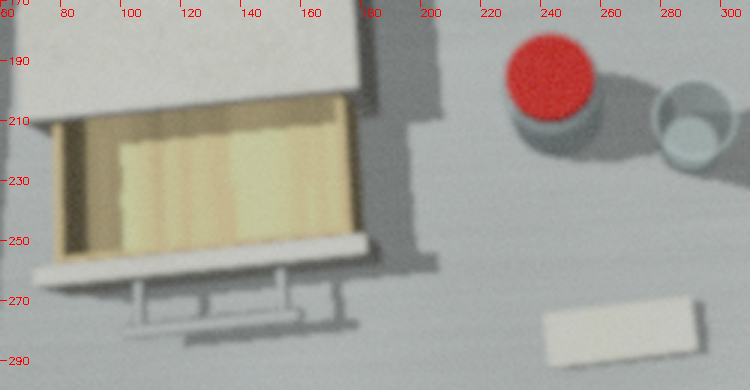

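View pics/c2.png

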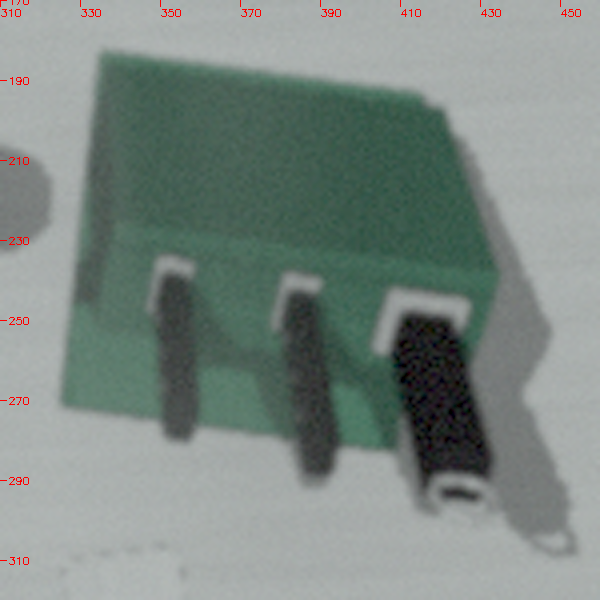

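Top view: the whetstone's top corners are at about (241,274), (291,269), (293,286) and (243,292). The drawer front's top runs from (71,262) to (182,249). The steel is in the rightmost slot, with its handle from (413,248) to (425,290).

Create h.py:
```python
import numpy as np
from station import ctrl
from scipy.spatial.transform import Rotation as R
from scipy.optimize import least_squares
def cam(n): p=ctrl.camera_params(n); return p,np.array(p["T"])
def bp(n,uv,z):
    p,T=cam(n); d=T[:3,:3]@[(uv[0]-p["cx"])/p["fx"],(uv[1]-p["cy"])/p["fy"],1]
    return T[:3,3]+d*(z-T[2,3])/d[2]
def pj(n,P):
    p,T=cam(n); c=(np.atleast_2d(P)-T[:3,3])@T[:3,:3]
    return np.c_[c[:,0]/c[:,2]*p["fx"]+p["cx"],c[:,1]/c[:,2]*p["fy"]+p["cy"]]
def yawfit(loc,uv,x0,n="top"):   # loc points in body frame (z from worktop), planar pose
    loc=np.array(loc,float);uv=np.array(uv,float)
    W=lambda s:np.c_[loc[:,:2]@R.from_euler('z',s[2]).as_matrix()[:2,:2].T+s[:2],loc[:,2]]
    r=least_squares(lambda s:(pj(n,W(s))-uv).ravel(),x0); return r.x,r.fun.reshape(-1,2)
```

Run:
```python
from h import *
np.set_printoptions(precision=4,suppress=True)
print(*yawfit([[.02,.055,.02],[.02,-.055,.02],[-.02,-.055,.02],[-.02,.055,.02]],[[241.5,274],[291,269],[292.5,286],[243,292]],[.5,0,0]))
print("board",bp("top",(63.5,213),.095),bp("top",(179.5,200),.095))
print("panel in/out L,R",[bp("top",q,.082) for q in((71,260),(72,265),(182,248),(182.5,253))])
print("handle",bp("top",(102,280.5),.06),bp("top",(159,275),.06))
print("jar",bp("top",(243.5,195.5),.12),"tum",bp("top",(291.5,209),.095))
# rack: knife mouths approx & foot corner
print("foot",bp("top",(325.5,271),.005))
print("mouth",[bp("top",q,.145) for q in((354,238),(385,243),(413,248))])
h=2**-.5
print("handle end", bp("top",(422,291),.145+.118*h))
```

```text
[0.4757 0.0103 0.07  ] [[-0.0722 -0.1511]
 [-0.3336 -0.4798]
 [ 0.2755  0.5982]
 [ 0.1267  0.0238]]
board [0.6273 0.4369 0.095 ] [0.6467 0.1911 0.095 ]
panel in/out L,R [array([0.5283, 0.4206, 0.082 ]), array([0.5177, 0.4179, 0.082 ]), array([0.545 , 0.1876, 0.082 ]), array([0.5344, 0.1865, 0.082 ])]
handle [0.485  0.3612 0.06  ] [0.4921 0.2402 0.06  ]
jar [0.6451 0.0529 0.12  ] tum [ 0.6181 -0.0474  0.095 ]
foot [ 0.4925 -0.1221  0.005 ]
mouth [array([ 0.5428, -0.1668,  0.145 ]), array([ 0.5304, -0.2278,  0.145 ]), array([ 0.5184, -0.2827,  0.145 ])]
handle end [ 0.4297 -0.2656  0.2284]
```

Add to h.py:
```python
np.set_printoptions(precision=4,suppress=True)
def frame(z,y):
    z=np.array(z,float);z/=np.linalg.norm(z);y=np.array(y,float);y-=z*(y@z);y/=np.linalg.norm(y)
    return np.c_[np.cross(y,z),y,z]
def goals(*G):   # each (pos, z, y): shift and turn in present tool axes
    o=ctrl.get_obs();R0=R.from_rotvec(o["tool_rot"]);print("t",o["t"],"pos",o["tool_pos"],"q",o["q"],"\nRT",R0.as_matrix().T.round(3).tolist())
    for p,z,y in G:
        for s in (1,-1):
            r=(R0.inv()*R.from_matrix(frame(z,s*np.array(y)))).as_rotvec()
            print(p,s,"d",R0.inv().apply(np.array(p)-o["tool_pos"]),"r",r)
```

Run:
```python
from h import *
y=[np.cos(.07),np.sin(.07),0]
goals(([.4757,.0103,.10],[0,0,-1],y),([.4757,.0103,-.001],[0,0,-1],y))
```

```text
t 0.15 pos [0.2051 0.5899 0.2303] q [ 1.117   0.0532  1.614  -0.      1.476  -0.119 ] 
RT [[-0.944, 0.329, 0.0], [0.329, 0.944, -0.002], [-0.001, -0.001, -1.0]]
[0.4757, 0.0103, 0.1] 1 d [-0.446  -0.4583  0.131 ] r [-0.0015  0.0008  1.166 ]
[0.4757, 0.0103, 0.1] -1 d [-0.446  -0.4583  0.131 ] r [-0.0009 -0.0017 -1.9755]
[0.4757, 0.0103, -0.001] 1 d [-0.446  -0.4581  0.232 ] r [-0.0015  0.0008  1.166 ]
[0.4757, 0.0103, -0.001] -1 d [-0.446  -0.4581  0.232 ] r [-0.0009 -0.0017 -1.9755]
```

Units first: shifts go in shares of 80 cm and turns go in shares of 2 rad. So -0.458 m / 0.8 = -0.5725, -0.446 m / 0.8 = -0.5575, 1.166 rad / 2 = 0.583.

Emit:
{"fn": "jog_arm", "kwargs": {"segments": [[[0.085,-0.5575,-0.5725,0.1638,0,0,0.583],[0.085,-0.5575,-0.5725,0.1638,0,0,0.583],[0.085,-0.5575,-0.5725,0.1638,0,0,0.583],[0.085,-0.5575,-0.5725,0.1638,0,0,0.583],[0.085,-0.5575,-0.5725,0.1638,0,0,0.583],[0.085,-0.5575,-0.5725,0.1638,0,0,0.583],[0.085,-0.5575,-0.5725,0.1638,0,0,0.583],[0.085,-0.5575,-0.5725,0.1638,0,0,0.583],[0.085,-0.5575,-0.5725,0.1638,0,0,0.583],[0.085,-0.5575,-0.5725,0.1638,0,0,0.583],[0.085,-0.5575,-0.5725,0.1638,0,0,0.583],[0.085,-0.5575,-0.5725,0.1638,0,0,0.583],[0.085,-0.5575,-0.5725,0.1638,0,0,0.583],[0.085,-0.5575,-0.5725,0.1638,0,0,0.583],[0.085,-0.5575,-0.5725,0.1638,0,0,0.583],[0.085,-0.5575,-0.5725,0.1638,0,0,0.583],[0.085,-0.5575,-0.5725,0.1638,0,0,0.583],[0.085,-0.5575,-0.5725,0.1638,0,0,0.583],[0.085,-0.5575,-0.5725,0.1638,0,0,0.583]]]}}

```text
t: 1.73
tool_pos: [0.4757, 0.0115, 0.1]
tool_rot: [-2.142, -2.297, 0.0]
contact_force: [0.4, -0.5, 0.1]
opening: 0.085
grip_force: 0.0
```

Run:
```python
from h import *
y=[np.cos(.07),np.sin(.07),0]
goals(([.4757,.0103,-.001],[0,0,-1],y))
```

```text
t 1.7333 pos [0.4757 0.0115 0.1   ] q [-0.1327 -0.1923  2.0727  0.0004  1.262  -0.2026] 
RT [[-0.07, 0.998, 0.001], [0.998, 0.07, -0.001], [-0.001, 0.0, -1.0]]
[0.4757, 0.0103, -0.001] 1 d [-0.0012 -0.      0.101 ] r [-0.0008 -0.0005 -0.0003]
[0.4757, 0.0103, -0.001] -1 d [-0.0012 -0.      0.101 ] r [-0.0008  0.0012  3.1413]
```

Scaled: 0.101 m / 0.8 = 0.1263, 0.09 m / 0.8 = 0.1125.

Emit:
{"fn": "jog_arm", "kwargs": {"segments": [[[0.085,0,0,0.05,0,0,0],[0.085,0,0,0.0938,0,0,0],[0.085,0,0,0.1125,0,0,0],[0.085,0,0,0.1263,0,0,0],[0.085,0,0,0.1263,0,0,0],[0.03,0,0,0.1263,0,0,0],[0.03,0,0,0.1263,0,0,0],[0.03,0,0,0.1263,0,0,0],[0.03,0,0,0.1263,0,0,0],[0.03,0,0,0.1263,0,0,0],[0.03,0,0,0.1263,0,0,0],[0.03,0,0,0.1263,0,0,0]]], "squeeze": 60}}

```text
t: 2.73
tool_pos: [0.4779, 0.011, 0.0012]
tool_rot: [2.141, 2.296, 0.003]
contact_force: [0.7, 0.2, 6.9]
opening: 0.0385
grip_force: 63.4
```

Scaled: -0.15 m / 0.8 = -0.1875, -0.06 m / 0.8 = -0.075.

Emit:
{"fn": "jog_arm", "kwargs": {"segments": [[[0.03,0,0,-0.025,0,0,0],[0.03,0,0,-0.075,0,0,0],[0.03,0,0,-0.125,0,0,0],[0.03,0,0,-0.175,0,0,0],[0.03,0,0,-0.1875,0,0,0]]]}}

```text
t: 3.15
tool_pos: [0.4799, 0.0106, 0.157]
tool_rot: [2.136, 2.29, 0.011]
contact_force: [1.3, -0.1, 0.6]
opening: 0.0388
grip_force: 62.7
```

Run:
```python
from h import *
y=[np.cos(.072),np.sin(.072),0]
goals(([.588,.308,.15],[0,0,-1],y))
```

```text
t 3.15 pos [0.4799 0.0106 0.157 ] q [-0.1331 -0.2568  2.0259 -0.      1.3604 -0.203 ] 
RT [[-0.07, 0.998, -0.002], [0.997, 0.07, 0.012], [0.012, -0.002, -1.0]]
[0.588, 0.308, 0.15] 1 d [0.2891 0.1286 0.0078] r [ 0.0119  0.0025 -0.0021]
[0.588, 0.308, 0.15] -1 d [0.2891 0.1286 0.0078] r [ 0.0039 -0.0187  3.1394]
```

Scaled: 0.289 m / 0.8 = 0.3613, 0.127 m / 0.8 = 0.1588.

Emit:
{"fn": "jog_arm", "kwargs": {"segments": [[[0.03,0.3613,0.1588,0,0,0,0],[0.03,0.3613,0.1588,0,0,0,0],[0.03,0.3613,0.1588,0,0,0,0],[0.03,0.3613,0.1588,0,0,0,0],[0.03,0.3613,0.1588,0,0,0,0],[0.03,0.3613,0.1588,0,0,0,0],[0.03,0.3613,0.1588,0,0,0,0],[0.03,0.3613,0.1588,0,0,0,0],[0.03,0.3613,0.1588,0,0,0,0],[0.03,0.3613,0.1588,0,0,0,0]]]}}

```text
t: 3.98
tool_pos: [0.5821, 0.3092, 0.1479]
tool_rot: [-2.14, -2.3, 0.003]
contact_force: [-0.1, -0.7, -1.8]
opening: 0.0388
grip_force: 62.6
```

Run:
```python
from h import *
import cv2
y=[np.cos(.072),np.sin(.072),0]
goals(([.588,.308,.025],[0,0,-1],y))
a=ctrl.get_image("wrist");b=ctrl.get_image("side")[220:400,180:360]
cv2.imwrite("pics/w1.png",np.hstack([a,cv2.resize(b,(420,420))])[:, :, ::-1][:, ::1][:420,:800])
```

```text
t 3.9833 pos [0.5821 0.3092 0.1479] q [ 0.3757  0.194   1.6012 -0.0003  1.3485  0.3038] 
RT [[-0.072, 0.997, -0.001], [0.997, 0.072, -0.002], [-0.002, -0.001, -1.0]]
[0.588, 0.308, 0.025] 1 d [-0.0015  0.0061  0.1229] r [-0.0019  0.0009 -0.    ]
[0.588, 0.308, 0.025] -1 d [-0.0015  0.0061  0.1229] r [0.0015 0.003  3.1416]
```

View pics/w1.png

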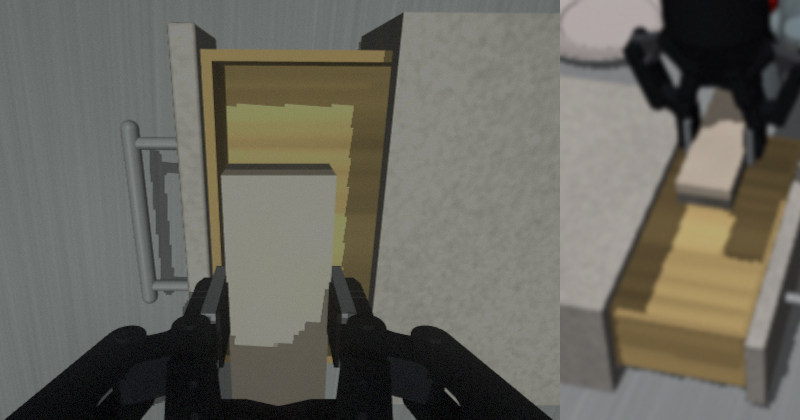

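Run:
```python
from h import *
o=ctrl.get_obs();p=ctrl.camera_params("wrist");C=np.array(p["tool_from_camera"]);Rt=R.from_rotvec(o["tool_rot"]).as_matrix()
def w(uv,z):
    d=Rt@C[:3,:3]@[(uv[0]-p["cx"])/p["fx"],(uv[1]-p["cy"])/p["fy"],1];c=o["tool_pos"]+Rt@C[:3,3];P=c+d*(z-c[2])/d[2]
    return P, Rt.T@(P-o["tool_pos"])
for n,uv,z in [("panel out",(169,25),.082),("panel out",(186,300),.082),("panel in",(195,25),.082),("tan in",(213,65),.073),("tan floor",(226,70),.022),("board",(403,14),.095),("board",(376,280),.095),("board low",(362,50),.08),("sidewall",(300,55),.073),("stone L",(222,172),.168),("stone R",(335,172),.168),("handle",(129,127),.06),("handle",(150,297),.06)]: print(n,*w(uv,z))
```

```text
panel out [0.5175 0.4157 0.082 ] [ 0.1125 -0.0567  0.0662]
panel out [0.5243 0.2518 0.082 ] [-0.0515 -0.0612  0.0664]
panel in [0.5309 0.4166 0.082 ] [ 0.1124 -0.0432  0.0662]
tan in [0.5388 0.3982 0.073 ] [ 0.0936 -0.0365  0.0752]
tan floor [0.5392 0.3973 0.022 ] [ 0.0926 -0.0362  0.1262]
board [0.6332 0.4267 0.095 ] [0.1154 0.0595 0.053 ]
board [0.6427 0.2826 0.095 ] [-0.029   0.059   0.0531]
board low [0.6189 0.4109 0.08  ] [0.1007 0.0442 0.068 ]
sidewall [0.5866 0.4067 0.073 ] [0.0987 0.0117 0.0751]
stone L [0.5584 0.361  0.168 ] [ 0.055  -0.0197 -0.0198]
stone R [0.5973 0.3637 0.168 ] [ 0.055   0.0192 -0.0199]
handle [0.4851 0.3591 0.06  ] [ 0.0583 -0.0929  0.0883]
handle [0.4928 0.2379 0.06  ] [-0.0632 -0.0936  0.0885]
```

The stone is held square, and the gap is 95 mm wide (drawer wall at tool y = −0.0365, top-board edge at +0.059), which is tight for the finger knuckles. I'll lower part way and ease the drawer a little further open with a finger, since it slides at 1–2 N. Then I'll place the stone.

Scaled: 0.098 m / 0.8 = 0.1225, 0.06 m / 0.8 = 0.075.

Emit:
{"fn": "jog_arm", "kwargs": {"segments": [[[0.03,0,0.0138,0,0,0,0],[0.03,0,0.0138,0.0375,0,0,0],[0.03,0,0.0138,0.075,0,0,0],[0.03,0,0.0138,0.1063,0,0,0],[0.03,0,0.0138,0.1225,0,0,0],[0.03,0,0,0.1225,0,0,0],[0.03,0,-0.01,0.1225,0,0,0],[0.03,0,-0.0175,0.1225,0,0,0],[0.03,0,-0.025,0.1225,0,0,0],[0.03,0,-0.0313,0.1225,0,0,0],[0.03,0,-0.0313,0.1225,0,0,0],[0.03,0,-0.015,0.1225,0,0,0],[0.03,0,-0.0013,0.1225,0,0,0]]]}}

```text
t: 5.17
tool_pos: [0.5815, 0.3086, 0.0517]
tool_rot: [-2.142, -2.298, -0.001]
contact_force: [1.0, -0.4, -1.1]
opening: 0.0388
grip_force: 65.4
```

Run:
```python
from h import *
import cv2
goals()
cv2.imwrite("pics/w2.png",ctrl.get_image("wrist")[:,:,::-1])
```

```text
t 5.1667 pos [0.5815 0.3086 0.0517] q [0.3748 0.2929 1.6577 0.0003 1.1907 0.3041] 
RT [[-0.07, 0.998, 0.0], [0.998, 0.07, 0.0], [0.0, 0.0, -1.0]]
```

View pics/w2.png

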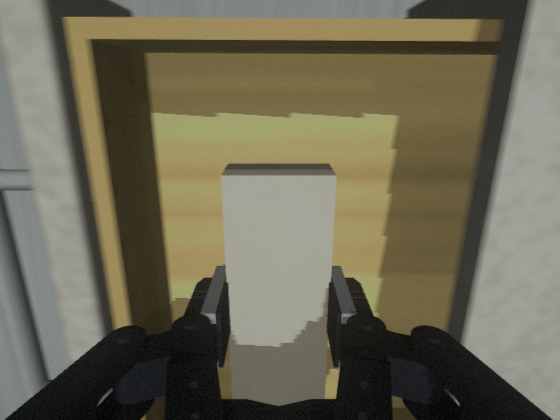

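The drawer has slid open further: its wall's inner edge is at column ~92, the board edge at ~505, and the stone is between them. I'll lower and release.

Scaled: 0.027 m / 0.8 = 0.0338, 0.026 m / 0.8 = 0.0325.

Emit:
{"fn": "jog_arm", "kwargs": {"segments": [[[0.03,0,0,0.015,0,0,0],[0.03,0,0,0.0275,0,0,0],[0.03,0,0,0.0325,0,0,0],[0.03,0,0,0.0338,0,0,0],[0.03,0,0,0.0338,0,0,0]]]}}

```text
t: 5.63
tool_pos: [0.5807, 0.3081, 0.0234]
tool_rot: [-2.142, -2.297, 0.002]
contact_force: [0.1, -0.3, -0.8]
opening: 0.0386
grip_force: 65.5
```

Emit:
{"fn": "jog_arm", "kwargs": {"segments": [[[0.052,0,0,0,0,0,0],[0.052,0,0,0,0,0,0],[0.052,0,0,0,0,0,0],[0.052,0,0,-0.0125,0,0,0],[0.052,0,0,-0.05,0,0,0],[0.052,0,0,-0.1,0,0,0],[0.052,0,0,-0.125,0,0,0],[0.052,0,0,-0.125,0,0,0]]]}}

```text
t: 6.3
tool_pos: [0.5857, 0.3101, 0.1329]
tool_rot: [2.138, 2.294, 0.019]
contact_force: [0.5, 0.7, 0.1]
opening: 0.0518
grip_force: 0.0
```

Run:
```python
from h import *
import cv2
goals(([.445,.2985,.12],[0,0,-1],[np.cos(.072),np.sin(.072),0]),([.445,.2985,.05],[0,0,-1],[np.cos(.072),np.sin(.072),0]))
cv2.imwrite("pics/w3.png",ctrl.get_image("wrist")[:,:,::-1])
```

```text
t 6.3 pos [0.5857 0.3101 0.1329] q [0.3747 0.2061 1.6135 0.0001 1.3084 0.3044] 
RT [[-0.07, 0.998, 0.004], [0.997, 0.07, 0.013], [0.013, 0.005, -1.0]]
[0.445, 0.2985, 0.12] 1 d [-0.0017 -0.1414  0.0111] r [ 0.0129 -0.0041 -0.0018]
[0.445, 0.2985, 0.12] -1 d [-0.0017 -0.1414  0.0111] r [-0.0065 -0.0202  3.1397]
[0.445, 0.2985, 0.05] 1 d [-0.002  -0.1423  0.0811] r [ 0.0129 -0.0041 -0.0018]
[0.445, 0.2985, 0.05] -1 d [-0.002  -0.1423  0.0811] r [-0.0065 -0.0202  3.1397]
```

View pics/w3.png

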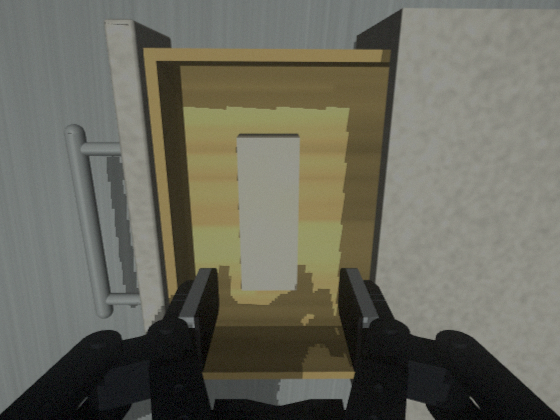

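The stone lies flat on the drawer floor and is released (columns 238–299, rows 134–290). Next I'll move in front of the handle with the fingers shut, lower, and push.

Scaled: -0.165 m / 0.8 = -0.2063, 0.079 m / 0.8 = 0.0988.

Emit:
{"fn": "jog_arm", "kwargs": {"segments": [[[0,0,-0.2063,0,0,0,0],[0,0,-0.2063,0,0,0,0],[0,0,-0.2063,0,0,0,0],[0,0,-0.2063,0,0,0,0],[0,0,-0.2063,0.0375,0,0,0],[0,0,-0.2063,0.0813,0,0,0],[0,0,-0.2063,0.0988,0,0,0],[0,0,-0.2063,0.0988,0,0,0],[0,0,-0.2063,0.0988,0,0,0]]]}}

```text
t: 7.1
tool_pos: [0.4157, 0.2961, 0.0439]
tool_rot: [-2.141, -2.297, 0.005]
contact_force: [-0.2, -0.7, -0.1]
opening: -0.0
grip_force: 0.0
```

Emit:
{"fn": "jog_arm", "kwargs": {"segments": [[[0,0,0.0313,0,0,0,0],[0,0,0.05,0,0,0,0],[0,0,0.0688,0,0,0,0],[0,0,0.0875,0,0,0,0],[0,0,0.1063,0,0,0,0],[0,0,0.125,0,0,0,0],[0,0,0.14,0,0,0,0],[0,0,0.155,0,0,0,0],[0,0,0.1675,0,0,0,0],[0,0,0.175,0,0,0,0],[0,0,0.18,0,0,0,0],[0,0,0.18,0,0,0,0]]]}}

```text
t: 8.1
tool_pos: [0.5619, 0.3071, 0.0462]
tool_rot: [2.142, 2.297, 0.003]
contact_force: [-0.7, -0.1, -0.0]
opening: -0.0001
grip_force: 0.0
```

Scaled: 0.01 m / 0.8 = 0.0125, 0.007 m / 0.8 = 0.0088.

Emit:
{"fn": "jog_arm", "kwargs": {"segments": [[[0,0,0.005,0,0,0,0],[0,0,0.0088,0,0,0,0],[0,0,0.0125,0,0,0,0],[0,0,0.0125,0,0,0,0]]]}}

```text
t: 8.43
tool_pos: [0.5711, 0.3076, 0.0455]
tool_rot: [2.142, 2.298, 0.001]
contact_force: [-0.4, -0.2, -0.4]
opening: -0.0001
grip_force: 0.0
```

Scaled: 0.008 m / 0.8 = 0.01, 0.006 m / 0.8 = 0.0075.

Emit:
{"fn": "jog_arm", "kwargs": {"segments": [[[0,0,0.0038,0,0,0,0],[0,0,0.0075,0,0,0,0],[0,0,0.01,0,0,0,0],[0,0,0.01,0,0,0,0]]]}}

```text
t: 8.77
tool_pos: [0.5724, 0.3077, 0.0451]
tool_rot: [-2.135, -2.291, 0.022]
contact_force: [-23.5, -3.0, 15.3]
opening: 0.0003
grip_force: 12.0
```

Run:
```python
from h import *
import cv2
a=cv2.resize(ctrl.get_image("side")[220:400,60:340],None,fx=2,fy=2)
cv2.imwrite("pics/s2.png",a[:,:,::-1])
```

```text
(no output)
```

View pics/s2.png

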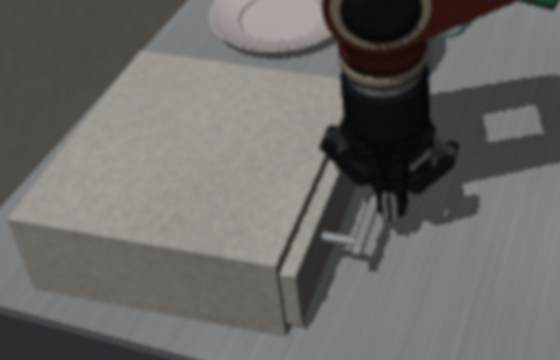

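Force has risen to 24 N at x = 0.572, and the side view shows the front panel flush with the unit, so the drawer is shut. I'll back off, rise and go over the steel.

Scaled: -0.26 m / 0.8 = -0.325, -0.12 m / 0.8 = -0.15.

Emit:
{"fn": "jog_arm", "kwargs": {"segments": [[[0,0,-0.0125,0,0,0,0],[0,0,-0.05,0,0,0,0],[0,0,-0.0563,-0.05,0,0,0],[0,0,-0.0563,-0.1,0,0,0],[0,0,-0.0563,-0.15,0,0,0],[0,0,-0.0563,-0.2,0,0,0],[0.05,0,-0.0563,-0.25,0,0,0],[0.05,0,-0.0563,-0.3,0,0,0],[0.05,0,-0.0563,-0.325,0,0,0],[0.05,0,-0.0563,-0.325,0,0,0]]]}}

```text
t: 9.65
tool_pos: [0.5362, 0.3059, 0.3137]
tool_rot: [2.138, 2.294, 0.019]
contact_force: [0.3, 0.2, 0.4]
opening: 0.0481
grip_force: 0.0
```

Run:
```python
from h import *
goals(([.487,-.277,.305],[0,0,-1],[-.199,-.98,0]))
```

```text
t 9.65 pos [0.5362 0.3059 0.3137] q [ 0.3981 -0.0096  1.5404 -0.0002  1.5974  0.3281] 
RT [[-0.07, 0.998, 0.004], [0.997, 0.07, 0.013], [0.012, 0.005, -1.0]]
[0.487, -0.277, 0.305] 1 d [-0.5781 -0.09    0.0051] r [ 0.0051 -0.0146  1.8411]
[0.487, -0.277, 0.305] -1 d [-0.5781 -0.09    0.0051] r [ 0.0136  0.0048 -1.3004]
```

Scaled: -0.578 m / 0.8 = -0.7225, -0.09 m / 0.8 = -0.1125, 1.841 rad / 2 = 0.9205.

Emit:
{"fn": "jog_arm", "kwargs": {"segments": [[[0.05,-0.7225,-0.1125,0,0,0,0.9205],[0.05,-0.7225,-0.1125,0,0,0,0.9205],[0.05,-0.7225,-0.1125,0,0,0,0.9205],[0.05,-0.7225,-0.1125,0,0,0,0.9205],[0.05,-0.7225,-0.1125,0,0,0,0.9205],[0.05,-0.7225,-0.1125,0,0,0,0.9205],[0.05,-0.7225,-0.1125,0,0,0,0.9205],[0.05,-0.7225,-0.1125,0,0,0,0.9205],[0.05,-0.7225,-0.1125,0,0,0,0.9205],[0.05,-0.7225,-0.1125,0,0,0,0.9205],[0.05,-0.7225,-0.1125,0,0,0,0.9205],[0.05,-0.7225,-0.1125,0,0,0,0.9205],[0.05,-0.7225,-0.1125,0,0,0,0.9205],[0.05,-0.7225,-0.1125,0,0,0,0.9205],[0.05,-0.7225,-0.1125,0,0,0,0.9205],[0.05,-0.7225,-0.1125,0,0,0,0.9205],[0.05,-0.7225,-0.1125,0,0,0,0.9205],[0.05,-0.7225,-0.1125,0,0,0,0.9205],[0.05,-0.7225,-0.1125,0,0,0,0.9205]]]}}

```text
t: 11.23
tool_pos: [0.4846, -0.2768, 0.3051]
tool_rot: [-3.126, 0.309, -0.0]
contact_force: [-0.1, 0.0, -0.0]
opening: 0.05
grip_force: 0.0
```

Run:
```python
from h import *
import cv2
goals(([.487,-.277,.305],[0,0,-1],[-.199,-.98,0]))
a=ctrl.get_image("wrist");b=ctrl.get_image("top")[90:300,60:200]
a=np.clip(255*(a/255.)**.6,0,255).astype('uint8')
c=np.hstack([a,cv2.resize(b,(240,360)) if 0 else np.pad(cv2.resize(b,(240,360)),((0,60),(0,0),(0,0)))])
cv2.imwrite("pics/w4.png",c[:,:,::-1])
```

```text
t 11.2333 pos [ 0.4846 -0.2768  0.3051] q [-0.6523 -0.1402  1.6782  0.0001  1.6037  1.1155] 
RT [[0.981, -0.196, -0.0], [-0.196, -0.981, -0.0], [0.0, 0.0, -1.0]]
[0.487, -0.277, 0.305] 1 d [ 0.0024 -0.0002  0.0001] r [-0.0001  0.      0.0033]
[0.487, -0.277, 0.305] -1 d [ 0.0024 -0.0002  0.0001] r [-0.     -0.0002 -3.1383]
```

View pics/w4.png

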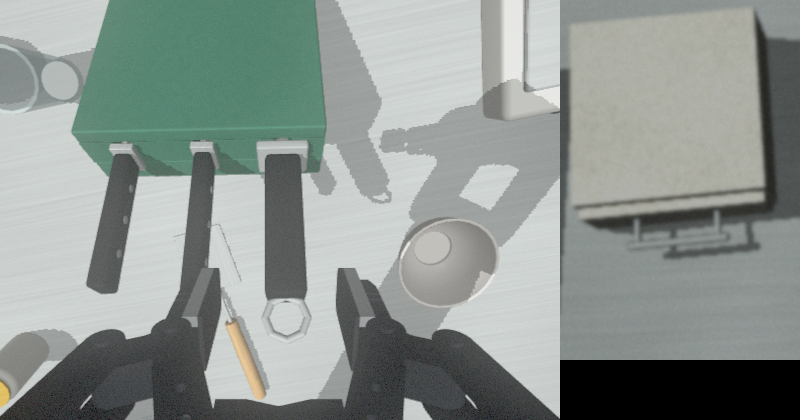

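The drawer unit on the right is flush shut. In the wrist view the steel's handle runs from (265–304, 155) to (264–307, 297), with the ring centre at (286,320).

Run:
```python
from h import *
o=ctrl.get_obs();p=ctrl.camera_params("wrist");C=np.array(p["tool_from_camera"]);Rt=R.from_rotvec(o["tool_rot"]).as_matrix()
Rc=Rt@C[:3,:3];tc=o["tool_pos"]+Rt@C[:3,3]
def wp(P): c=(P-tc)@Rc; return np.c_[c[:,0]/c[:,2]*p["fx"]+p["cx"],c[:,1]/c[:,2]*p["fy"]+p["cy"]]
L=np.array([[-8,14,21],[-8,-14,21],[-118,14,21],[-118,-14,21],[-132,0,7],[0,20,25],[0,-20,25]])/1e3
uv=np.array([[265,155],[304,155],[264,297],[307,297],[286,320],[258,142],[308,142]])
def S(s): return R.from_euler('ZY',[s[3],np.pi/4]),s[:3]
def W(s,L): r,t=S(s); return r.apply(L)+t
f=lambda s:np.r_[(wp(W(s,L))-uv).ravel(),(s[2]-.142)/.003]
r=least_squares(f,[.51,-.28,.145,-.2]);print(r.x,"\n",r.fun[:-1].reshape(-1,2))
g=W(r.x,np.array([[-.040,0,.007]]))[0];print("grip",g,"axis",S(r.x)[0].as_matrix()[:,0])
print("top check",pj("top",W(r.x,L)))
y=-S(r.x)[0].as_matrix()[:,1]; print(y,ctrl.tcp_to_grasp)
goals((g+[0,0,-ctrl.tcp_to_grasp],[0,0,-1],y))
ax=Rt.T@S(r.x)[0].as_matrix()[:,0];print("axis in tool",ax)
```

```text
[ 0.5044 -0.2845  0.1441 -0.1921] 
 [[ 0.7939 -0.5077]
 [-2.2707 -0.7209]
 [ 0.0387 -1.03  ]
 [ 0.3496 -1.2653]
 [-0.3295  1.8254]
 [ 0.0257  1.0507]
 [ 1.3695  0.7439]]
grip [ 0.4815 -0.28    0.1773] axis [ 0.6941 -0.135  -0.7071]
top check [[410.7932 247.8722]
 [425.1243 250.0736]
 [419.2705 284.8777]
 [435.1698 287.357 ]
 [426.2926 297.4284]
 [407.7215 243.3634]
 [428.0943 246.4875]]
[-0.1909 -0.9816 -0.    ] 0.0187
t 11.3333 pos [ 0.4847 -0.2769  0.3054] q [-0.6524 -0.1403  1.6778  0.      1.6038  1.116 ] 
RT [[0.981, -0.196, 0.0], [-0.196, -0.981, 0.0], [0.0, -0.0, -1.0]]
[ 0.4815 -0.28    0.1586] 1 d [-0.0025  0.0037  0.1468] r [ 0.0001 -0.0003 -0.0055]
[ 0.4815 -0.28    0.1586] -1 d [-0.0025  0.0037  0.1468] r [-0.0004 -0.0001  3.1361]
axis in tool [ 0.7069 -0.0039  0.7073]
```

The fit is good to 1–2 px and agrees with the top camera. With a vertical tool the gripper body would touch the handle, so I'll tilt the tool 0.4 rad and approach along the fingers.

Units first: shifts go in shares of 80 cm and turns go in shares of 2 rad. So 0.1484 m / 0.8 = 0.1855, -0.0111 m / 0.8 = -0.0139, -0.4 rad / 2 = -0.2.

Emit:
{"fn": "jog_arm", "kwargs": {"segments": [[[0.05,0.035,0.0046,0.07,0,-0.2,0],[0.05,0.035,0.0046,0.07,0,-0.2,0],[0.05,0.035,0.0046,0.07,0,-0.2,0],[0.05,0.035,0.0046,0.07,0,-0.2,0],[0.05,0.0104,0.0046,0.1275,0,-0.2,-0.0025],[0.05,-0.0043,0.0046,0.1625,0,-0.2,-0.0025],[0.05,-0.0139,0.0046,0.1855,0,-0.2,-0.0025],[0.05,-0.0139,0.0046,0.1855,0,-0.2,-0.0025],[0.05,-0.0139,0.0046,0.1855,0,-0.2,-0.0025]]]}}

```text
t: 12.08
tool_pos: [0.4725, -0.279, 0.1574]
tool_rot: [-3.026, 0.295, 0.612]
contact_force: [-0.1, -0.0, 0.4]
opening: 0.0502
grip_force: 0.0
```

Run:
```python
from h import *
goals(([.4815-.022*.389*.98,-.28+.022*.389*.196,.1773-.022*.921],[-.389*.981,.389*.191,-.921],[-.191,-.982,0]))
```

```text
t 12.0833 pos [ 0.4725 -0.279   0.1574] q [-0.5924  0.1888  1.6289 -0.1513  1.694   1.1825] 
RT [[0.904, -0.178, -0.389], [-0.194, -0.981, -0.001], [-0.381, 0.076, -0.921]]
[0.47311316, -0.278322632, 0.157038] 1 d [ 0.0006 -0.0007  0.0002] r [-0.002 -0.    -0.002]
[0.47311316, -0.278322632, 0.157038] -1 d [ 0.0006 -0.0007  0.0002] r [-0.0001  0.0031  3.1396]
```

Emit:
{"fn": "jog_arm", "kwargs": {"segments": [[[0.015,0,0,0,0,0,0],[0.015,0,0,0,0,0,0],[0.015,0,0,0,0,0,0],[0.015,0,0,0,0,0,0],[0.015,0,0,0,0,0,0],[0.015,0,0,0,0,0,0],[0.015,0,0,0,0,0,0]]], "squeeze": 90}}

```text
t: 12.67
tool_pos: [0.4745, -0.2801, 0.1601]
tool_rot: [-3.03, 0.297, 0.607]
contact_force: [1.3, 2.1, 6.6]
opening: 0.0271
grip_force: 87.8
```

Emit:
{"fn": "jog_arm", "kwargs": {"segments": [[[0.015,-0.0113,0,-0.005,0,0,0],[0.015,-0.0238,0,-0.0094,0,0,0],[0.015,-0.035,0,-0.0138,0,0,0],[0.015,-0.0463,0,-0.0188,0,0,0]]]}}

```text
t: 13.0
tool_pos: [0.4473, -0.2748, 0.1867]
tool_rot: [-3.031, 0.296, 0.602]
contact_force: [4.8, -0.6, -2.4]
opening: 0.0269
grip_force: 87.8
```

Scaled: -0.13 m / 0.8 = -0.1625, -0.12 m / 0.8 = -0.15.

Emit:
{"fn": "jog_arm", "kwargs": {"segments": [[[0.015,-0.0188,0,-0.0075,0,0,0],[0.015,-0.0375,0,-0.0153,0,0,0],[0.015,-0.0563,0,-0.0229,0,0,0],[0.015,-0.075,0,-0.0305,0,0,0],[0.015,-0.0938,0,-0.0381,0,0,0],[0.015,-0.1125,0,-0.0458,0,0,0],[0.015,-0.1313,0,-0.0535,0,0,0],[0.015,-0.15,0,-0.0611,0,0,0],[0.015,-0.1625,0,-0.0663,0,0,0],[0.015,-0.1625,0,-0.0663,0,0,0]]]}}

```text
t: 13.83
tool_pos: [0.3477, -0.2552, 0.2867]
tool_rot: [-3.029, 0.298, 0.609]
contact_force: [0.9, -1.1, -3.1]
opening: 0.0272
grip_force: 88.1
```

Run:
```python
from h import *
goals()
```

```text
t 13.8333 pos [ 0.3477 -0.2552  0.2867] q [-0.6867 -0.192   1.7897 -0.194   1.8915  1.0514] 
RT [[0.905, -0.18, -0.386], [-0.195, -0.981, 0.001], [-0.379, 0.074, -0.922]]
```

Scaled: -0.067 m / 0.8 = -0.0838, -0.055 m / 0.8 = -0.0688, 0.785 rad / 2 = 0.3925.

Emit:
{"fn": "jog_arm", "kwargs": {"segments": [[[0.015,-0.015,0,-0.035,0,0,0],[0.015,-0.0288,0,-0.0688,0,0,0],[0.015,-0.0288,0,-0.0688,0,0.04,0],[0.015,-0.0225,0,-0.0713,0,0.08,0],[0.015,-0.0175,0,-0.0738,0,0.12,0],[0.015,-0.0125,0,-0.0763,0,0.16,0],[0.015,-0.0063,0,-0.0788,0,0.2,0],[0.015,0,0,-0.0813,0,0.24,0],[0.015,0.0063,0,-0.0838,0,0.28,0],[0.015,0.0063,0,-0.0838,0,0.32,0],[0.015,0.0063,0,-0.0838,0,0.355,0],[0.015,0.0063,0,-0.0838,0,0.38,0],[0.015,0.0063,0,-0.0838,0,0.3925,0],[0.015,0.0063,0,-0.0838,0,0.3925,0],[0.015,0.0063,0,-0.0838,0,0.3925,0],[0.015,0.0063,0,-0.0838,0,0.3925,0]]]}}

```text
t: 15.17
tool_pos: [0.3781, -0.2608, 0.3441]
tool_rot: [3.035, -0.297, 0.59]
contact_force: [0.8, 0.5, -2.8]
opening: 0.027
grip_force: 88.9
```

Run:
```python
from h import *
import cv2
goals()
a=ctrl.get_image("side")[40:340,200:560];b=ctrl.get_image("top")[160:360,280:500];w=ctrl.get_image("wrist")
a=cv2.resize(a,(480,400));b=cv2.resize(b,(320,291));w=cv2.resize(w,(266,200))
c=np.zeros((600,800,3),'uint8');c[:400,:480]=a;c[:291,480:]=b;c[400:,:266]=w
c=np.clip(255*(c/255.)**.6,0,255).astype('uint8')
cv2.imwrite("pics/f1.png",c[:,:,::-1])
```

```text
t 15.1667 pos [ 0.3781 -0.2608  0.3441] q [-0.923  -0.6514  2.0241  0.2538  1.48    0.8569] 
RT [[0.91, -0.18, 0.374], [-0.194, -0.981, -0.001], [0.368, -0.071, -0.927]]
```

View pics/f1.png

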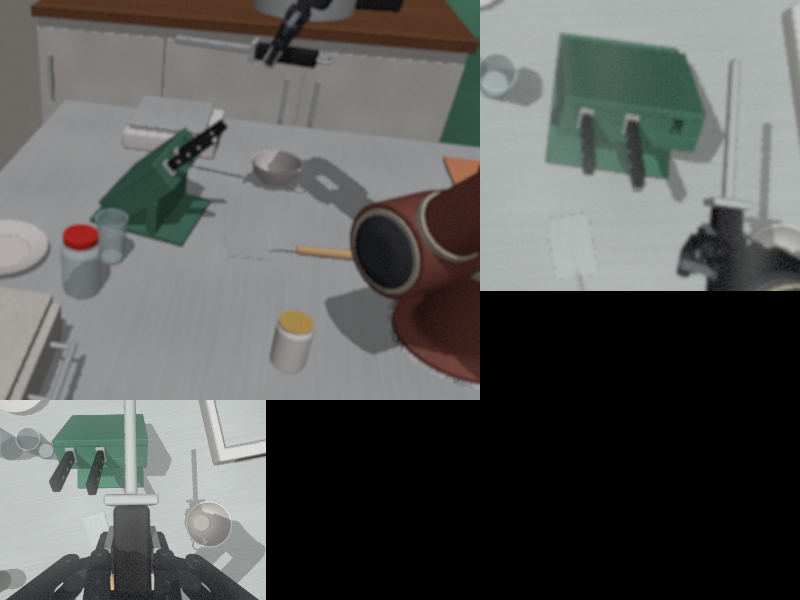

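The steel is out and nearly level, both knives are in place, and the jar and glass are standing. I'll check the level from the side and top pixels: tip at (333.5,70) side and (455.3,201.2) top, guard at (391,77.5) and (453.2,299.6).

Run:
```python
from h import *
o=ctrl.get_obs();Rt=R.from_rotvec(o["tool_rot"]).as_matrix();g=o["tool_pos"]-.022*Rt[:,2]
def W(s,L): return R.from_euler('ZY',[s[3],s[4]]).apply(L)+s[:3]
L=np.array([[.15,0,.007],[0,0,.007]]);ring=np.array([[-.147,0,.007]])
def f(s):
    return np.r_[(pj("side",W(s,np.r_[L,ring]))-[[333.5,70],[391,77.5],[447.5,85]]).ravel(),(pj("top",W(s,L))-[[455.3,201.2],[453.2,299.6]]).ravel(),(W(s,np.array([[-.04,0,.007]]))[0]-g)/.002]
r=least_squares(f,[.42,-.27,.37,-.19,0]);print(r.x,r.fun,"sd pitch",np.sqrt(np.linalg.inv(r.jac.T@r.jac)[4,4]));print(g, "tool tilt",np.arcsin(Rt[2,0]))
```

```text
[ 0.4108 -0.2678  0.3569 -0.164   0.0067] [-1.6839 -0.5165 -1.4965 -0.3276  4.0112  0.4371  0.5922  1.1099 -1.069
 -1.2506  0.6148 -1.0259 -0.2845] sd pitch 0.01247447937789242
[ 0.3701 -0.2592  0.3647] tool tilt 0.3842141168962665
```

Emit:
{"fn": "jog_arm", "kwargs": {"segments": [[[0.015,0,0,0,0,0,0],[0.015,0,0,0,0,0,0],[0.015,0,0,0,0,0,0],[0.015,0,0,0,0,0,0],[0.015,0,0,0,0,0,0],[0.015,0,0,0,0,0,0]]]}}

```text
t: 15.82
tool_pos: [0.3779, -0.2608, 0.3443]
tool_rot: [3.034, -0.298, 0.591]
contact_force: [-0.1, 0.5, -2.1]
opening: 0.0269
grip_force: 88.9
```

```bash
python3 -c "
from station import ctrl
print(abs(ctrl.get_obs()['dq']).max()); print(ctrl.finish_job())"
```

```text
0.0018745805091448299
the job is handed in; nothing more can be done
None
```

I handed the job in at about 16 s: the whetstone is in the shut drawer, and the gripper is holding the steel level, still and clear of everything about 36 cm above the worktop; both knives are in their slots and the jar and glass are standing (no verdict came back).

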